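# Close the press stud of a swatch deck with stud pliers

## Robot

A 7-joint arm with a two-finger parallel gripper is mounted at the origin on a cart in front of the work surface, level with it; the furniture and walls round the work are solid. World frame = base frame: x ahead of the robot, y to its left, z up, the work surface at z = 0. Lengths are in m, angles in rad, forces in N, time in s.
With the tool pointing down it reaches from about 0.35 to 0.9 m from the base axis. Payload 19.9 kg.
Tool frame: the origin (TCP) lies at the very end of the fingers, on their centre line; the grasp point (between the pads) lies 19 mm behind it; z points along the fingers, x is the direction in which the jaws open and shut, and the axes are right-handed (so a half turn about z gives the same grasp; the last joint's range is limited). The gripper opens to 85 mm and grips with 20 to 120 N. Pads are 22 mm wide; open, the fingers measure 114 mm over their backs; the gripper's body (76 mm by 85 mm) begins 54 mm behind the grasp point. The pads swing forward as they close: fully open they stand 13 mm farther back than shut.
Start: joints at [1.266, 0.417, -0.01, 1.614, 0.005, 1.111, -0.053], TCP at [0.163, -0.603, 0.231] pointing down, gripper open.
Joint ranges: [-2.81, 2.81], [-0.39, 2.02], [-1.27, 1.25], [0.06, 2.57], [-1.19, 4.33], [0.19, 2], [-2.82, 2.82]. Speed limits (rad/s): [1.89, 1.89, 2.39, 2.39, 3.01, 3.01, 3.01].

## Interface

Orientations are given as a unit quaternion [w, x, y, z].
In Python, from bench import manip, eyes, job gives the robot as it stands.
- The arm moves only by the tool carry_out, never from a script. Its argument "deltas" is one flat list of numbers, 4 for each row, row after row: the shift along the tool's x, y, z in mm, then the turn about the tool's z in rad. A call has exactly 5 rows; each row shifts and turns the pose as measured when the row begins, along the tool's axes as they then stand; what a row does not reach is not made up. A row lasts 1/10 s, in which the tool goes at most 50 mm and 8.59 degrees, less where a joint would pass 70% of its speed; a pose out of reach is approached as far as the arm can. A call with a gripper value outside its range is refused whole. "grip" is the closure, from 0 (fully open) to 1 (shut), set as the call begins (left out, the last holds). The fingers move at their own pace and stop on an object; "squeeze" is the grip in N (left out, the last holds). Time passes only in rows, so rows that do not move let the fingers close, or fill a call up. It gives the time, the measured TCP pose, the force and the opening at its end, in the units of the state.
- manip.get_obs(): the state, without advancing time (a new reading comes with each control period).
- eyes.snapshot(name): name is "scene" or "top" or "wrist"; returns a dict with "color" (420x560x3 uint8, red, green, blue), "intrinsics" (3x3 intrinsics, pixels), "extrinsics" (4x4, takes a point from world to camera coordinates). Camera axes: x right, y up, looking along -z (the intrinsics and any distortion apply to the point x, -y, -z); pixel columns grow to the right and rows downward; lengths in m; the calibration is good to about 2 mm. A picture is of the moment at which its call begins. There is no depth.
- job.job_done(): hands the job in, once; it reports no verdict.
The state is a dict: "t": time; "joints": joint angles; "dq": joint speeds; "joint_torque": joint torques, N m; "tool_pos": TCP position; "tool_rot": TCP orientation; "force": force on the tool from outside, world axes, zero at the start; "torque": the same for the moment, N m; "gripper_width": opening from 0.0 (shut) to 1.0 (fully open).
Only numpy, scipy, OpenCV 4.12 (cv2) and the standard library are available. Lean on these libraries where they do the work, as an engineer would, in place of code of your own. Each camera call takes 0.05 s, during which the arm holds its last target. There are 200 camera calls.

## Task

Join the cards of the upright swatch deck by clicking its open brass press stud shut with the green-handled stud pliers: lay the pliers (best carried by the black block over their pivot, since squeezing the handles shuts the jaws) flat on the counter with one jaw on each side of the stud, and let go. Then take the two handles together and squeeze until the stud snaps fully home, let the handles spring open, and lay the pliers back flat on the grey mat. Press the stud only with the pliers, never with the fingers, and leave the ink tin, the tape roll and the note block where they are.

Things in the scene. Friction and masses are not known exactly. Their poses are not given: they have to be found in the camera images.
- pliers_block (a point): centre of the black block over the pliers' pivot: 26 (x) x 18 (y) x 22 mm tall, its foot 14 and its top 36 mm above the pliers' underside; this point is 25 mm above the underside. x points along the pliers to the jaw tips, z up. The block is solid with one half.
- pliers_handles (a point): midway between the green handles, 65 mm behind the pivot, 7 mm above the underside; axes as for the block. Here the open handles span 58 mm over their outsides (each 8 mm thick, 14 mm tall) and shut to 27 mm; squeeze along the pliers' y. The point belongs to the half with the block.
- pliers_lever (a joint): angle between the pliers' halves, closing: 0 fully open (rest, a light spring of 0.08 to 0.2 N m returns it), 0.5 fully shut. With the stud fully home between the jaws it stands near 0.46.
- stud (a point): centre of the press stud, in the middle of the 6 mm thick deck, 9.5 mm above the counter; x from the deck's front edge to the stand, y along the stud's axis to the cap. Discs of 7 mm radius: fixed base's face at y = -5.5 mm, cap's outer face at y = +11 mm open, +6 home; so the open stud's middle is y = +2.75 mm. Best pivot place: x = -42, y = +2.75 mm, pliers' x along this x.
- stud_cap (a joint): travel of the stud's cap towards the deck: 0 open, 0.005 m fully home. It needs about 10 N and snaps over half-way; let go before that it springs back open; once home it stays.
- mat: fixed grey tool mat on the counter, 220 mm (x) by 200 mm (y), 3 mm thick; origin at the centre of its underside.
- ink_tin: round dark ink pad tin, 70 mm across, 18 mm tall, origin at the centre of its underside; bystander.
- washi_roll: yellow patterned tape roll lying flat, 46 mm across, 15 mm tall, origin at the centre of its underside; bystander.
- note_block: block of pastel sticky notes, 61 x 61 x 38 mm, origin at the centre of its underside; bystander.
- pliers: the stud pliers (start: flat on the mat), 0.21 kg, 14 mm thick but for the block; origin on the pivot axis at the underside, axes as for the block. Steel jaws reach 52 mm ahead of the pivot, green handles 95 mm behind it. Sprung open: clear gap between the jaws 27 mm at 35 mm and 30 mm at 42 mm ahead of the pivot.
- deck: fixed dark wooden stand (90 x 80 mm, 33 mm tall) with the deck of coloured cards on edge in it, 6 mm thick, 115 mm long, top 41 mm above the counter; origin at the centre of the stand's underside, axes as for the stud. The deck's front edge is at x = -85 mm, the stud at x = -73 mm, the stand's front at x = -45 mm; below the jaws is bare counter.

How it is judged:
By the outcome, as a careful person would: the job done as asked, in the order asked, and still so for the second after the job is handed in, with the robot touching nothing.
It also fails if it takes over 54 s, if anything falls off the work surface, if the arm or the gripper's body presses on something with over 40 N, if the wrist force passes 120 N, or if a joint passes its speed limit or range.

## Working session

There is one attempt and no reset: what is moved stays moved. The work goes in short steps, Python scripts to look and compute and a tool call to move; the robot and the scene stay as the last step left them, time stands still between calls to the robot, and variables do not carry over. Pictures are saved under pics/ and viewed, about 8 in all and at most 12, crops included, and the job is handed in when it is done.

Besides the shell and the picture viewer there is one more tool, called after "Emit:" in YAML: its name, and indented under it one key for each argument. carry_out: Moves the arm, as the interface text tells. Its arguments: {"type":"object","properties":{"deltas":{"type":"array","items":{"type":"number"}},"grip":{"type":"number"},"squeeze":{"type":"number"}},"required":["deltas"]}

```bash
mkdir -p pics; ls
python3 - <<'E'
from bench import manip, eyes
import cv2, numpy as np, pickle
o=manip.get_obs(); print({k:np.round(v,3).tolist() for k,v in o.items()})
d={}
for n in("scene","top"):
    s=eyes.snapshot(n); d[n]=s
    print(n,s["intrinsics"].tolist(),np.round(s["extrinsics"],4).tolist())
pickle.dump(d,open("s0.pkl","wb"))
for n in d: cv2.imwrite(f"pics/{n}0.png",cv2.resize(d[n]["color"][:,:,::-1],(800,600),interpolation=cv2.INTER_CUBIC))
E
```

```text
pics
{'t': 0.0, 'joints': [1.266, 0.418, -0.01, 1.614, 0.005, 1.111, -0.053], 'dq': [-0.001, -0.003, -0.0, -0.001, 0.001, -0.0, -0.0], 'joint_torque': [-0.001, -86.445, 0.678, -43.491, 0.019, 0.007, -0.0], 'tool_pos': [0.163, -0.603, 0.231], 'tool_rot': [-0.0, 0.794, -0.608, -0.001], 'force': [0.746, -0.084, -0.565], 'torque': [-0.039, 0.023, 0.008], 'gripper_width': 0.999}
scene [[521.6024678587114, 0.0, 284.0128242362933], [0.0, 521.6024678587114, 204.03875308135136], [0.0, 0.0, 1.0]] [[0.8696, 0.4937, -0.0088, -0.4341], [-0.4023, 0.7188, 0.567, 0.2607], [0.2863, -0.4895, 0.8237, -1.6269], [0.0, 0.0, 0.0, 1.0]]
top [[521.8265046902007, 0.0, 274.9206837095134], [0.0, 521.8265046902007, 204.25696365851172], [0.0, 0.0, 1.0]] [[-0.0542, -0.9985, -0.0023, -0.0467], [0.974, -0.0534, 0.2202, -0.5637], [-0.22, 0.0097, 0.9754, -1.5145], [0.0, 0.0, 0.0, 1.0]]
```

View pics/top0.png

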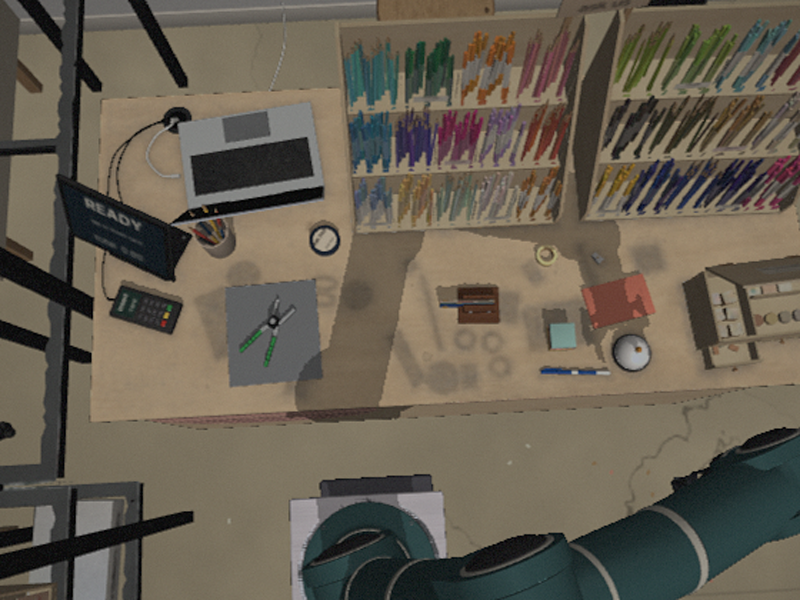

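View pics/scene0.png

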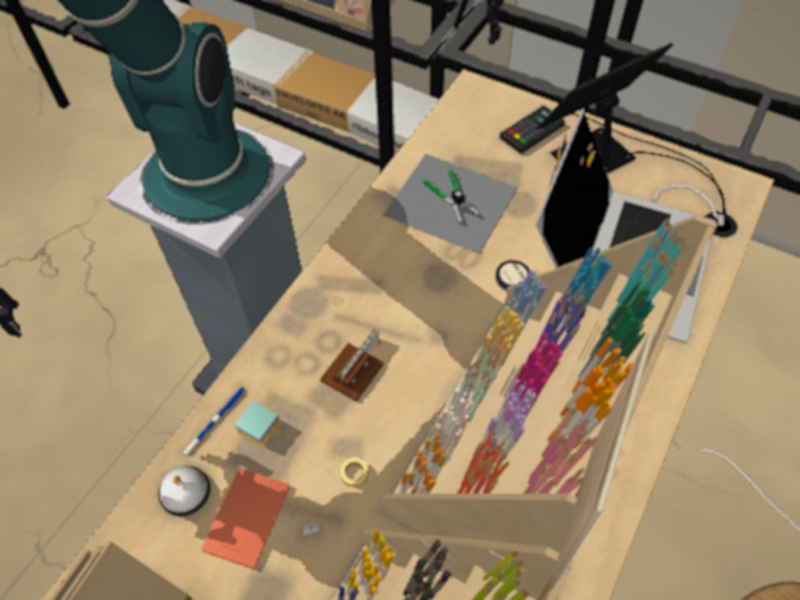

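The top view shows the pliers on the mat at (272,322), jaws pointing up and right. The deck stand is at (478,304), with its free end pointing left to (440,303). Next I'll measure both.

```bash
cat > h.py <<'E'
import numpy as np, cv2
def ray(s,u,v):
    K,E=s["intrinsics"],s["extrinsics"]
    d=np.linalg.solve(K,[u,v,1.]); d=np.array([d[0],-d[1],-d[2]])
    R,t=E[:3,:3],E[:3,3]
    return -R.T@t, R.T@d
def onz(s,u,v,z):
    c,d=ray(s,u,v); return c+d*(z-c[2])/d[2]
def proj(s,p):
    q=s["extrinsics"][:3,:3]@np.asarray(p)+s["extrinsics"][:3,3]
    k=s["intrinsics"]@[q[0],-q[1],-q[2]]; return k[:2]/k[2]
def blobs(m,amin=6):
    n,l,st,c=cv2.connectedComponentsWithStats(m.astype(np.uint8))
    return [(st[i,4],c[i],l==i) for i in range(1,n) if st[i,4]>=amin]
def rect(mask):
    return cv2.boxPoints(cv2.minAreaRect(np.argwhere(mask)[:,::-1].astype(np.float32)))
E
python3 - <<'E'
from h import *; import pickle
d=pickle.load(open("s0.pkl","rb"))
out=[]
for n,(x0,y0,x1,y1),(a0,b0,a1,b1) in(("top",(155,190,230,275),(300,190,360,240)),("scene",(270,105,370,180),(220,220,275,285))):
    s=d[n]; im=s["color"]; h=cv2.cvtColor(im,cv2.COLOR_RGB2HSV).astype(int)
    roi=np.zeros(im.shape[:2],bool); roi[y0:y1,x0:x1]=1
    g=roi&(abs(h[...,0]-62)<18)&(h[...,1]>110)
    k=roi&(h[...,2]<45)
    for nm,m in(("green",g),("black",k)):
        for a,c,_ in blobs(m): print(n,nm,a,c.round(1),onz(s,*c,.017 if nm=="green" else .039).round(4))
    mat=roi&(h[...,1]<40)&(h[...,2]>60)&(h[...,2]<130)
    for q in rect(max(blobs(mat),key=lambda b:b[0])[2]): print("mat",q,onz(s,*q,.003).round(3))
    for r in((x0,y0,x1,y1),(a0,b0,a1,b1)):
        out.append(cv2.resize(im[r[1]:r[3],r[0]:r[2],::-1],(400,300),interpolation=cv2.INTER_NEAREST))
cv2.imwrite("pics/c0.png",np.vstack([np.hstack(out[:2]),np.hstack(out[2:])]))
E
```

```text
top green 50 [175.3 238. ] [0.4813 0.2333 0.017 ]
top green 54 [188.6 245.4] [0.4561 0.1931 0.017 ]
top black 32 [191.4 224.9] [0.5153 0.1798 0.039 ]
mat [154.94481 200.33795] [0.607 0.298 0.003]
mat [220.40688 194.88278] [0.613 0.092 0.003]
mat [226.24138 264.89658] [0.392 0.081 0.003]
mat [160.77931 270.35175] [0.386 0.281 0.003]
scene green 43 [317.2 125.5] [0.4858 0.2279 0.017 ]
scene green 58 [303.5 131.6] [0.4612 0.186  0.017 ]
scene black 33 [271.6 108.1] [0.3392 0.2056 0.039 ]
scene black 33 [320.6 139.2] [0.5283 0.166  0.039 ]
mat [268.91278 150.83894] [0.402 0.08  0.003]
mat [287.18994 103.11528] [0.352 0.279 0.003]
mat [360.66803 131.25581] [0.607 0.283 0.003]
mat [342.39087 178.97948] [0.639 0.092 0.003]
```

View pics/c0.png

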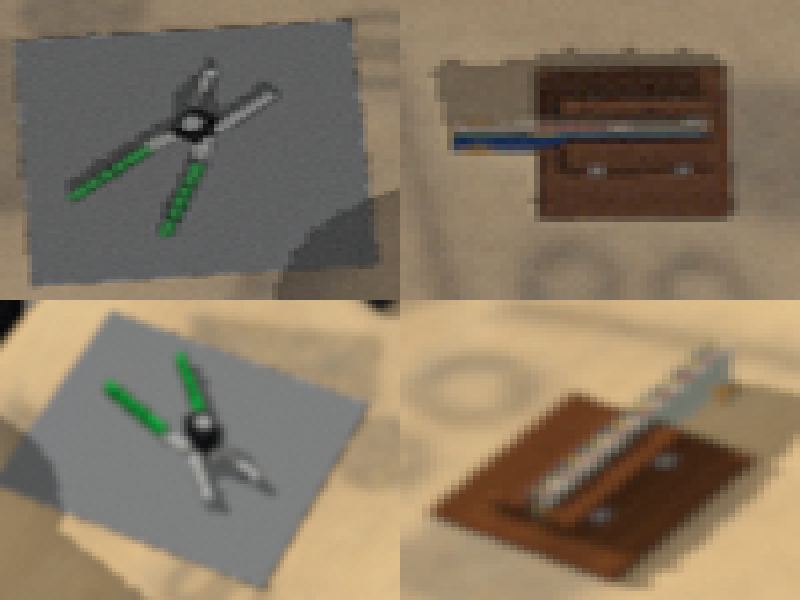

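Run:
```python
from h import *; import pickle
from bench import eyes
d=pickle.load(open("s0.pkl","rb")); s=d["top"]
f=lambda x,y:(300+(x-400)/6.667-.5,190+y/6-.5)
print("front",onz(s,*f(455,135),.041)," back",onz(s,*f(708,128),.041))
for p in((540,68),(733,68),(733,218),(540,218)): print("stand",onz(s,*f(*p),.033).round(4))
w=eyes.snapshot("wrist"); E=w["extrinsics"]; c=-E[:3,:3].T@E[:3,3]
print(w["intrinsics"],E.round(3),c)
```

```text
front [ 0.53556464 -0.17632958  0.041     ]  back [ 0.53286182 -0.29234522  0.041     ]
stand [ 0.5702 -0.2186  0.033 ]
stand [ 0.5653 -0.3077  0.033 ]
stand [ 0.4872 -0.301   0.033 ]
stand [ 0.492  -0.2128  0.033 ]
[[377.91789979   0.         279.98397251]
 [  0.         377.91789979 212.70306569]
 [  0.           0.           1.        ]] [[ 0.26  -0.966 -0.    -0.625]
 [ 0.925  0.249 -0.287  0.037]
 [ 0.277  0.075  0.958 -0.378]
 [ 0.     0.     0.     1.   ]] [ 0.23311151 -0.58485621  0.37257976]
```

Emit:
carry_out:
  deltas: [-29, -40, 0, 0, -29, -40, 0, 0, -29, -40, 0, 0, -29, -40, 0, 0, -29, -40, 0, 0]
  grip: 0
  squeeze: 20

```text
t: 0.65
tool_pos: [0.3162, -0.4106, 0.2288]
tool_rot: [0.001, 0.791, -0.612, -0.002]
force: [-0.3, 1.0, 0.4]
gripper_width: 1.004
```

Emit:
carry_out:
  deltas: [-29, -40, 0, 0, -29, -40, 0, 0, -29, -40, 0, 0, -29, -40, 0, 0, -29, -40, 0, 0]

```text
t: 1.15
tool_pos: [0.4737, -0.2164, 0.2288]
tool_rot: [0.001, 0.79, -0.613, -0.001]
force: [0.5, -1.6, -0.9]
gripper_width: 1.001
```

Emit:
carry_out:
  deltas: [-28, -40, 10, 0, -28, -40, 10, 0, 0, 0, 10, -0.149, 0, 0, 0, -0.149, 0, 0, 0, -0.149]

```text
t: 1.65
tool_pos: [0.5406, -0.1326, 0.1977]
tool_rot: [-0.001, 0.908, -0.418, -0.001]
force: [0.5, -0.4, 0.6]
gripper_width: 1.001
```

Emit:
carry_out:
  deltas: [0, 0, 0, -0.149, 0, 0, 0, -0.149, 0, 0, 0, -0.149, 0, 0, 0, -0.149, 0, 0, 0, -0.149]

```text
t: 2.15
tool_pos: [0.54, -0.132, 0.1965]
tool_rot: [-0.002, 0.998, -0.057, -0.002]
force: [-0.6, -0.8, -0.1]
gripper_width: 0.994
```

Emit:
carry_out:
  deltas: [0, 0, 0, -0.12, 0, 0, 0, 0, 0, 0, 0, 0, 0, 0, 0, 0, 0, 0, 0, 0]

```text
t: 2.65
tool_pos: [0.5394, -0.1322, 0.1958]
tool_rot: [-0.002, 1.0, 0.003, -0.003]
force: [-0.1, -1.0, 0.9]
gripper_width: 0.998
```

```bash
cat > look.py <<'E'
import sys,pickle,numpy as np,cv2
from bench import manip,eyes
def look(tag,crop=None,size=(800,600)):
    s=eyes.snapshot("wrist"); s["obs"]=manip.get_obs(); pickle.dump(s,open(f"{tag}.pkl","wb"))
    im=s["color"][:,:,::-1]
    if crop: im=im[crop[1]:crop[3],crop[0]:crop[2]]
    cv2.imwrite(f"pics/{tag}.png",cv2.resize(im,size,interpolation=cv2.INTER_CUBIC)); return s
if __name__=="__main__": look(sys.argv[1])
E
python3 look.py w1
```

```text
(no output)
```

View pics/w1.png

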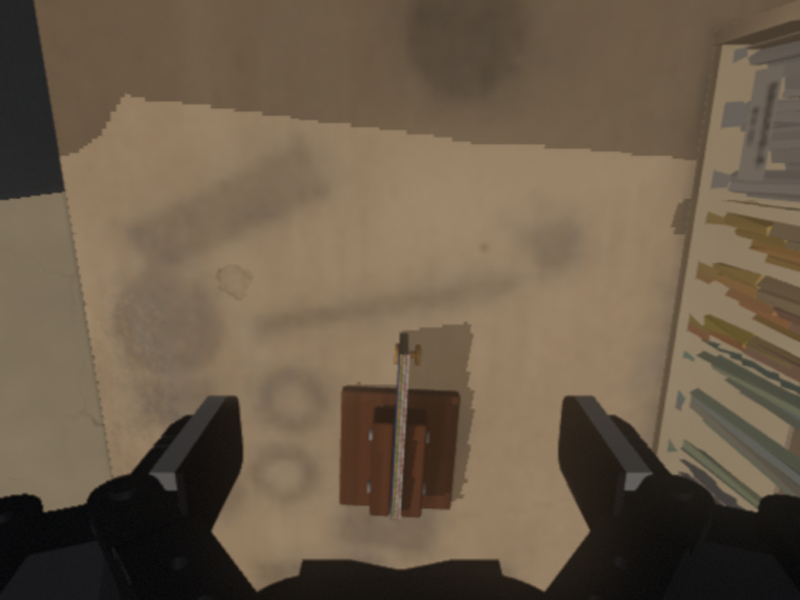

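The deck points up in the image: front top at (403,335), back end at (397,517), and brass stud at about (397..420,354) with the cap on the right. Next I'll measure these.

Run:
```python
from h import *; import pickle
s=pickle.load(open("w1.pkl","rb")); im=s["color"]; h=cv2.cvtColor(im,cv2.COLOR_RGB2HSV).astype(int)
roi=np.zeros(im.shape[:2],bool); roi[225:268,255:315]=1
b=roi&(h[...,0]>=10)&(h[...,0]<=28)&(h[...,1]>130)
for a,c,m in blobs(b,3):
    p=np.argwhere(m); print("brass",a,c,p.min(0)[::-1],p.max(0)[::-1], onz(s,*c,.0095).round(4),onz(s,*c,.0165).round(4))
f=onz(s,403*.7-.15,334*.7,.041); k=onz(s,397*.7-.15,517*.7,.041); print(f,k,np.degrees(np.arctan2(*(k-f)[[1,0]])),np.linalg.norm(f-k))
for q in((342,387),(459,393),(451,509),(340,504)): print(onz(s,q[0]*.7,q[1]*.7,.033).round(4))
for y in range(240,258): print(y,im[y,272:300].tolist() if y in(244,248,252) else "",end="")
```

```text
brass 18 [277.33333333 247.5       ] [277 243] [278 254] [ 0.5359 -0.1915  0.0095] [ 0.5359 -0.1887  0.0165]
brass 44 [291.15909091 248.25      ] [287 242] [293 254] [ 0.5488 -0.1921  0.0095] [ 0.5486 -0.1893  0.0165]
brass 3 [281. 249.] [281 248] [281 250] [ 0.5393 -0.193   0.0095] [ 0.5393 -0.1901  0.0165]
[ 0.54005173 -0.16666228  0.041     ] [ 0.53688269 -0.29267549  0.041     ] -91.44059906480258 0.1260530465297275
[ 0.5027 -0.2045  0.033 ]
[ 0.5751 -0.208   0.033 ]
[ 0.5727 -0.2923  0.033 ]
[ 0.4992 -0.2891  0.033 ]
240 241 242 243 244 [[146, 125, 99], [146, 125, 99], [146, 125, 100], [145, 124, 98], [135, 110, 80], [116, 88, 52], [93, 70, 43], [66, 54, 44], [59, 50, 40], [60, 52, 35], [58, 54, 41], [63, 52, 42], [67, 49, 39], [74, 62, 51], [94, 81, 65], [106, 89, 70], [107, 90, 70], [106, 89, 69], [95, 77, 57], [84, 65, 42], [87, 65, 37], [88, 67, 41], [92, 74, 55], [102, 86, 67], [108, 91, 71], [109, 91, 71], [109, 92, 71], [109, 91, 71]]245 246 247 248 [[146, 126, 99], [147, 126, 100], [147, 125, 99], [142, 119, 92], [139, 111, 75], [135, 102, 59], [110, 83, 53], [77, 65, 64], [107, 85, 62], [109, 89, 48], [84, 81, 60], [99, 85, 73], [105, 80, 70], [111, 98, 86], [114, 100, 83], [104, 80, 50], [103, 76, 43], [101, 75, 43], [93, 70, 41], [94, 70, 42], [101, 76, 44], [100, 75, 45], [100, 82, 61], [104, 89, 71], [108, 91, 72], [109, 92, 71], [108, 91, 71], [109, 91, 71]]249 250 251 252 [[148, 127, 101], [148, 127, 101], [147, 127, 100], [141, 119, 91], [139, 110, 74], [136, 103, 60], [109, 86, 65], [78, 73, 82], [117, 95, 76], [119, 100, 62], [111, 109, 92], [129, 110, 97], [129, 89, 78], [132, 110, 97], [127, 114, 98], [111, 94, 74], [108, 90, 70], [107, 89, 69], [94, 76, 56], [90, 68, 41], [101, 75, 43], [100, 76, 48], [101, 83, 61], [107, 90, 71], [110, 92, 71], [109, 91, 71], [110, 92, 72], [109, 91, 71]]253 254 255 256 257
```

Stud centre is at about (0.540, -0.192) with heading about -92°, so the pivot target is (0.544, -0.150). The visible width of 17 mm fits the open stud's 16.5 mm. Next I'll go over the pliers.

Emit:
carry_out:
  deltas: [-4, -50, 0, 0, -4, -50, 0, 0, -4, -50, 0, 0, -4, -50, 0, 0, -4, -50, 0, 0]

```text
t: 3.2
tool_pos: [0.52, 0.1141, 0.1967]
tool_rot: [-0.001, 1.0, -0.007, -0.002]
force: [0.5, -0.4, -0.6]
gripper_width: 1.002
```

Emit:
carry_out:
  deltas: [-4, -50, 0, 0, 0, 0, 0, -0.149, 0, 0, 0, -0.149, 0, 0, 0, -0.149, 0, 0, 0, -0.149]

```text
t: 3.7
tool_pos: [0.5137, 0.175, 0.198]
tool_rot: [-0.002, 0.957, 0.291, -0.0]
force: [-0.2, 0.4, -0.4]
gripper_width: 1.0
```

Emit:
carry_out:
  deltas: [0, 0, 10, -0.149, 0, 0, 10, -0.149, 0, 0, 10, -0.05, 0, 0, 0, 0, 0, 0, 0, 0]

```text
t: 4.2
tool_pos: [0.5139, 0.1757, 0.1676]
tool_rot: [-0.002, 0.891, 0.454, 0.0]
force: [-0.0, -0.7, -0.2]
gripper_width: 0.998
```

```bash
python3 look.py w2
```

```text
(no output)
```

View pics/w2.png

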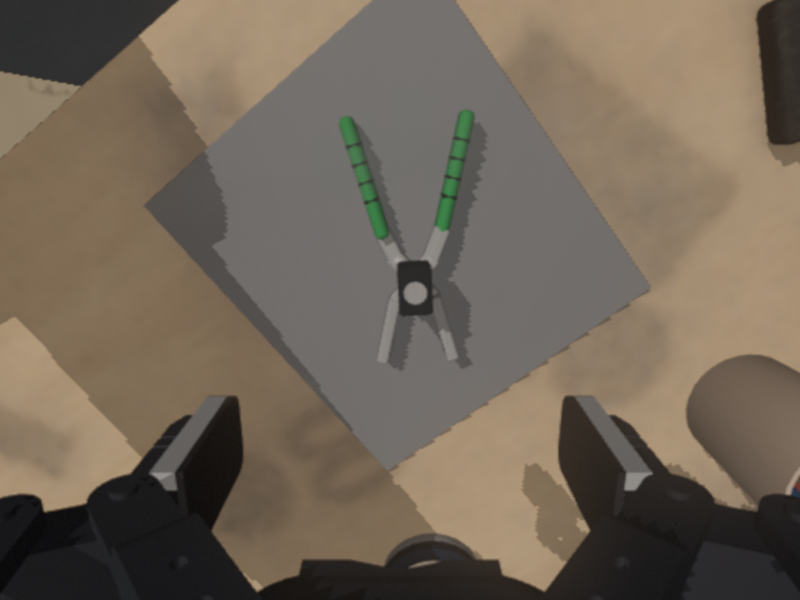

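The pliers lie nearly aligned with the tool: block at (415,288), handle ends at (346,120) and (467,113), jaw tips at (383,361) and (452,358).

Run:
```python
from h import *; import pickle
s=pickle.load(open("w2.pkl","rb")); o=s["obs"]; im=s["color"]; h=cv2.cvtColor(im,cv2.COLOR_RGB2HSV).astype(int)
P=lambda x,y,z:onz(s,x*.7,y*.7,z)
roi=np.zeros(im.shape[:2],bool); roi[170:230,265:315]=1
b=max(blobs(roi&(h[...,2]<60)),key=lambda b:b[0]); print("black",b[0],rect(b[2])/.7)
roi[:]=0; roi[70:175,225:340]=1
gs=[g[1] for g in blobs(roi&(abs(h[...,0]-62)<18)&(h[...,1]>110),40)]; print(gs)
g=blobs(roi&(abs(h[...,0]-62)<18)&(h[...,1]>110),40)
pin=P(415,293,.040); hm=(P(346,120,.012)+P(467,113,.012))/2; jm=(P(383,361,.012)+P(452,358,.012))/2
blk=np.mean([P(x,y,.039) for x,y in((399,262),(432,262),(399,316),(432,316))],0)
print("pin",pin,"blk",blk,"hm",hm,"jm",jm)
print("heading",np.degrees(np.arctan2(*(jm-hm)[[1,0]])),np.linalg.norm(jm-hm), "pin-hm",np.linalg.norm((pin-hm)[:2]))
for c in((146,206),(390,470),(650,288)): print("mat",P(*c,.003).round(4))
from scipy.spatial.transform import Rotation as R
q=o["tool_rot"]; M=R.from_quat([*q[1:],q[0]]).as_matrix(); print("toolx deg",np.degrees(np.arctan2(M[1,0],M[0,0])),"delta tool mm",(M.T@(blk-o["tool_pos"])*1e3).round(1), "pin",(M.T@(pin-o["tool_pos"])*1e3).round(1))
```

```text
black 610 [[398.57144 261.4286 ]
 [431.4286  261.4286 ]
 [431.4286  314.2857 ]
 [398.57144 314.2857 ]]
[array([324.24369748,  85.98319328]), array([242.61818182,  90.13636364]), array([319.97727273, 103.86363636]), array([317.36111111, 117.80555556]), array([314.88541667, 130.66666667]), array([256.859375, 134.65625 ]), array([311.04123711, 148.65463918]), array([263.71428571, 153.4       ])]
pin [0.51944804 0.18047039 0.04      ] blk [0.51826442 0.18167344 0.039     ] hm [0.44593496 0.22862961 0.012     ] jm [0.56021921 0.15402238 0.012     ]
heading -33.1373714433958 0.13648124440098844 pin-hm 0.08788334751621735
mat [0.398  0.0828 0.003 ]
mat [0.6158 0.0926 0.003 ]
mat [0.6072 0.2888 0.003 ]
toolx deg 53.97614039890579 delta tool mm [  7.1   0.4 128.7] pin [  6.8   2.1 127.7]
```

Emit:
carry_out:
  deltas: [7, 2, 30, -0.026, 0, 0, 30, 0, 0, 0, 30, 0, 0, 0, 25, 0, 0, 0, 0, 0]

```text
t: 4.75
tool_pos: [0.5227, 0.1811, 0.0527]
tool_rot: [-0.001, 0.887, 0.461, 0.003]
force: [-1.4, -0.7, 0.0]
gripper_width: 1.001
```

```bash
python3 look.py w3
```

```text
(no output)
```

View pics/w3.png

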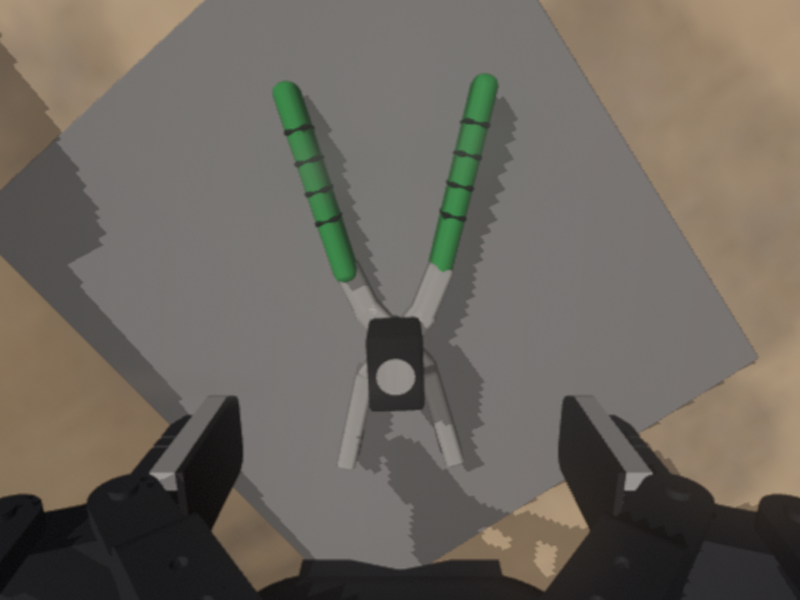

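Run:
```python
from h import *; import pickle
from scipy.spatial.transform import Rotation as R
s=pickle.load(open("w3.pkl","rb")); o=s["obs"]
pin=onz(s,395*.7,377*.7,.040); q=o["tool_rot"]; M=R.from_quat([*q[1:],q[0]]).as_matrix()
print(pin,(M.T@(pin-o["tool_pos"])*1e3).round(1),M.round(3))
```

```text
[0.5191978  0.18072923 0.04      ] [-3.3 -3.  14.3] [[ 0.574  0.819  0.007]
 [ 0.819 -0.574  0.005]
 [ 0.008  0.003 -1.   ]]
```

Emit:
carry_out:
  deltas: [-3, -3, 10, -0.04, 0, 0, 10, 0, 0, 0, 10, 0, 0, 0, 4, 0, 0, 0, 0, 0]

```text
t: 5.3
tool_pos: [0.5215, 0.1815, 0.0218]
tool_rot: [0.001, 0.878, 0.48, 0.007]
force: [-0.2, 0.6, 0.4]
gripper_width: 0.998
```

Emit:
carry_out:
  deltas: [0, 0, 0, 0, 0, 0, 0, 0, 0, 0, 0, 0, 0, 0, 0, 0, 0, 0, 0, 0]
  grip: 1
  squeeze: 40

```text
t: 5.8
tool_pos: [0.5222, 0.1818, 0.0229]
tool_rot: [0.001, 0.878, 0.479, 0.008]
force: [-1.3, -1.6, 0.3]
gripper_width: 0.201
```

Emit:
carry_out:
  deltas: [0, 0, 0, 0, 0, 0, 0, 0, 0, 0, 0, 0, 0, 0, 0, 0, 0, 0, 0, 0]

```text
t: 6.3
tool_pos: [0.5222, 0.1817, 0.0229]
tool_rot: [0.001, 0.878, 0.479, 0.008]
force: [0.1, -0.7, 0.5]
gripper_width: 0.197
```

Emit:
carry_out:
  deltas: [0, 0, -15, 0, 0, 0, -25, 0, 0, 0, -30, 0, 0, 0, -20, 0.149, 0, 0, 0, 0.149]

```text
t: 6.8
tool_pos: [0.5197, 0.1816, 0.119]
tool_rot: [-0.001, 0.94, 0.342, 0.007]
force: [0.2, -0.3, -2.6]
gripper_width: 0.2
```

Emit:
carry_out:
  deltas: [0, 0, 0, 0.149, 0, 0, 0, 0.149, 0, 0, 0, 0.149, 0, 0, 0, 0.149, 0, 0, 0, 0.14]

```text
t: 7.3
tool_pos: [0.5195, 0.1824, 0.1254]
tool_rot: [-0.004, 1.0, -0.024, 0.007]
force: [0.0, -0.7, -2.6]
gripper_width: 0.196
```

Emit:
carry_out:
  deltas: [0, 40, 0, 0, 0, 40, 0, 0, 0, 40, 0, 0, 0, 40, 0, 0, 0, 0, 0, 0]

```text
t: 7.8
tool_pos: [0.5099, 0.021, 0.1284]
tool_rot: [-0.006, 1.0, -0.025, 0.009]
force: [0.3, 0.4, -2.6]
gripper_width: 0.201
```

Emit:
carry_out:
  deltas: [11, 40, 0, 0, 11, 40, 0, 0, 11, 40, 0, 0, 10, 40, 0, -0.015, 0, 0, 0, 0]

```text
t: 8.3
tool_pos: [0.5463, -0.1457, 0.1323]
tool_rot: [-0.006, 1.0, -0.016, 0.011]
force: [-1.2, 0.9, -3.7]
gripper_width: 0.196
```

Emit:
carry_out:
  deltas: [0, 0, 20, 0, 0, 0, 15, 0, 0, 0, 0, 0, 0, 0, 0, 0, 0, 0, 0, 0]

```text
t: 8.8
tool_pos: [0.5479, -0.1444, 0.0995]
tool_rot: [-0.007, 1.0, -0.015, 0.012]
force: [-0.6, 0.2, -1.7]
gripper_width: 0.198
```

```bash
python3 look.py w4
```

```text
(no output)
```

View pics/w4.png

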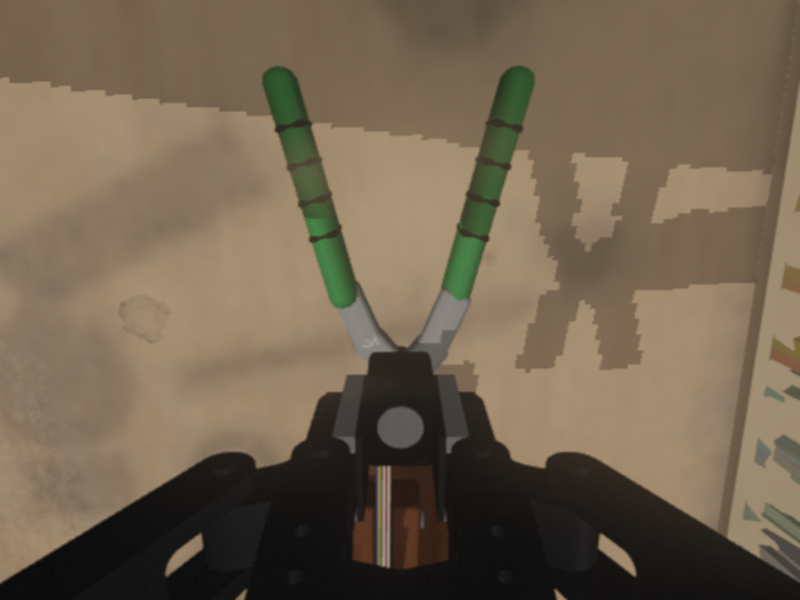

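Held squarely: handle ends at (279,80) and (517,80), pin at (400,427), and the deck visible between the fingers at (384,515). Next I'll compute where the pivot is.

Run:
```python
from h import *; import pickle
from scipy.spatial.transform import Rotation as R
s=pickle.load(open("w4.pkl","rb")); o=s["obs"]; t=o["tool_pos"]
q=o["tool_rot"]; M=R.from_quat([*q[1:],q[0]]).as_matrix()
c=-M[:,2]
pin=onz(s,400*.7,427*.7,t[2]+.017); piv=pin-c*.037
h=(onz(s,279*.7,80*.7,t[2]-.010)+onz(s,517*.7,80*.7,t[2]-.010))/2
print("tcp",t,"pin",pin,"underside pivot",piv,"handles",h, "pin in tool",(M.T@(pin-t)*1e3).round(1))
print("heading",np.degrees(np.arctan2(*(piv-h)[[1,0]])), np.linalg.norm((piv-h)[:2])); print(M.round(3))
for y,z in((500,.041),(560,.041)): print("deck",onz(s,384*.7,y*.7,.041))
d=onz(s,384*.7,515*.7,.041); print(s["extrinsics"].round(3))
```

```text
tcp [ 0.54800523 -0.1444039   0.09965799] pin [ 0.54723195 -0.14313366  0.11665799] underside pivot [ 0.5481239  -0.14263104  0.07967215] handles [ 0.55025798 -0.0564842   0.08965799] pin in tool [ -0.4  -1.5 -17. ]
heading -91.41907045114118 0.08617327555331894
[[ 0.999 -0.031  0.024]
 [-0.031 -0.999  0.014]
 [ 0.024 -0.014 -1.   ]]
deck [ 0.53959994 -0.21939239  0.041     ]
deck [ 0.53834667 -0.25052937  0.041     ]
[[ 0.999 -0.032  0.023 -0.554]
 [ 0.037  0.961 -0.273  0.117]
 [-0.013  0.274  0.962 -0.205]
 [ 0.     0.     0.     1.   ]]
```

Emit:
carry_out:
  deltas: [-5, 8, 0, 0, 0, 0, 15, 0, 0, 0, 15, 0, 0, 0, 10, 0, 0, 0, 0, 0]

```text
t: 9.35
tool_pos: [0.5433, -0.1524, 0.0565]
tool_rot: [-0.007, 1.0, -0.015, 0.012]
force: [-0.5, 1.0, -2.0]
gripper_width: 0.198
```

Emit:
carry_out:
  deltas: [0, 0, 10, 0, 0, 0, 10, 0, 0, 0, 8, 0, 0, 0, 4, 0, 0, 0, 0, 0]

```text
t: 9.85
tool_pos: [0.5443, -0.1514, 0.021]
tool_rot: [-0.007, 1.0, -0.015, 0.012]
force: [0.4, 0.5, -1.1]
gripper_width: 0.204
```

Emit:
carry_out:
  deltas: [0, 0, 1, 0, 0, 0, 0, 0, 0, 0, 0, 0, 0, 0, 0, 0, 0, 0, 0, 0]

```text
t: 10.35
tool_pos: [0.5448, -0.1516, 0.0212]
tool_rot: [-0.007, 1.0, -0.015, 0.013]
force: [0.1, -0.8, -1.9]
gripper_width: 0.2
```

Emit:
carry_out:
  deltas: [0, 0, 0, 0, 0, 0, 0, 0, 0, 0, 0, 0, 0, 0, 0, 0, 0, 0, 0, 0]
  grip: 0

```text
t: 10.85
tool_pos: [0.5455, -0.1517, 0.0217]
tool_rot: [-0.007, 1.0, -0.015, 0.013]
force: [0.7, -0.0, 0.7]
gripper_width: 0.995
```

Emit:
carry_out:
  deltas: [0, 0, -20, 0, 0, 0, -30, 0, 0, -30, -30, 0, 0, -35, -20, 0, 0, 0, 0, 0]

```text
t: 11.35
tool_pos: [0.5443, -0.0863, 0.1255]
tool_rot: [-0.007, 1.0, -0.016, 0.013]
force: [0.7, 0.0, -1.2]
gripper_width: 1.0
```

```bash
python3 look.py w5
```

```text
(no output)
```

View pics/w5.png

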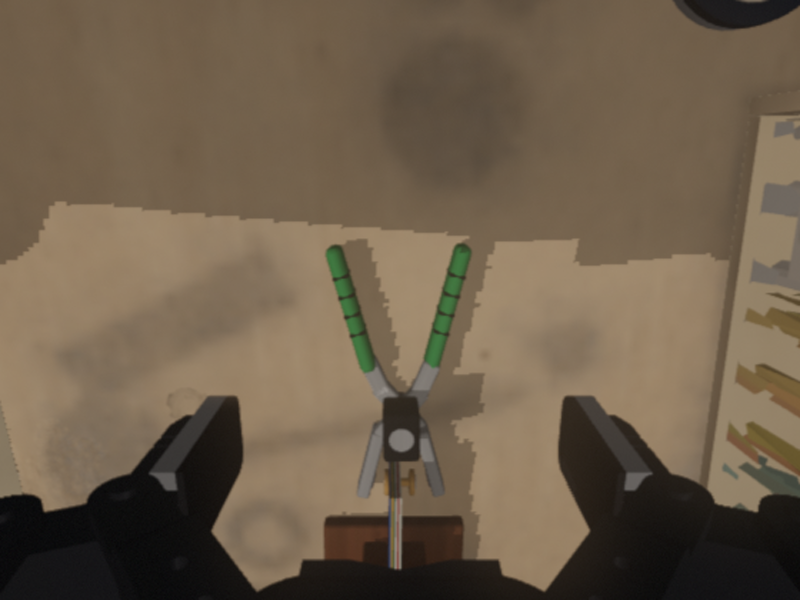

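The jaws straddle the stud: tips at (363,493) and (437,492), brass at (385–415, 483). I'll check the depth and compute the handle point.

Run:
```python
from h import *; import pickle
from scipy.spatial.transform import Rotation as R
s=pickle.load(open("w5.pkl","rb")); o=s["obs"]; t=o["tool_pos"]
q=o["tool_rot"]; M=R.from_quat([*q[1:],q[0]]).as_matrix()
P=lambda x,y,z:onz(s,x*.7,y*.7,z)
pin=P(401,440,.037); jt=(P(363,493,.012)+P(437,492,.012))/2; he=(P(335,250,.010)+P(461,248,.010))/2
im=s["color"]; h=cv2.cvtColor(im,cv2.COLOR_RGB2HSV).astype(int)
roi=np.zeros(im.shape[:2],bool); roi[322:355,262:298]=1
for a,c,m in blobs(roi&(h[...,0]>=10)&(h[...,0]<=28)&(h[...,1]>130),5):
    p=np.argwhere(m); print("brass",a,c/.7,p.min(0)[::-1]/.7,p.max(0)[::-1]/.7,onz(s,*c,.0095).round(4))
print("pin",pin,"tips",jt,"handle ends",he)
u=(pin-he)[:2]; u/=np.linalg.norm(u); g=pin[:2]-.065*u
print("heading",np.degrees(np.arctan2(u[1],u[0])),"handles pt",g, "delta tool",(M.T@(np.r_[g,.003]-t)*1e3).round(1),"tool y",np.degrees(np.arctan2(M[1,1],M[0,1])))
```

```text
brass 26 [386.31868132 484.06593407] [385.71428571 472.85714286] [387.14285714 492.85714286] [ 0.5359 -0.1927  0.0095]
brass 68 [409.3487395 482.5      ] [401.42857143 471.42857143] [412.85714286 492.85714286] [ 0.5486 -0.1923  0.0095]
brass 10 [391.71428571 500.14285714] [391.42857143 495.71428571] [392.85714286 505.71428571] [ 0.5384 -0.2031  0.0095]
pin [ 0.54461622 -0.14998491  0.037     ] tips [ 0.54323587 -0.1966384   0.012     ] handle ends [ 0.54683419 -0.06213005  0.01      ]
heading -91.44617524054604 handles pt [ 0.54625667 -0.08500562] delta tool [ -0.6  -2.2 121.4] tool y -91.93980955606499
```

Emit:
carry_out:
  deltas: [-1, -2, 30, 0, 0, 0, 30, 0, 0, 0, 25, 0, 0, 0, 15, 0, 0, 0, 0, 0]

```text
t: 11.9
tool_pos: [0.5449, -0.0895, 0.0195]
tool_rot: [-0.006, 1.0, -0.018, 0.012]
force: [-0.2, -0.4, 0.8]
gripper_width: 1.002
```

Emit:
carry_out:
  deltas: [1, -4, 6, 0, 0, 0, 6, 0, 0, 0, 3, 0, 0, 0, 1, 0, 0, 0, 0, 0]

```text
t: 12.4
tool_pos: [0.5479, -0.0859, 0.0046]
tool_rot: [-0.005, 1.0, -0.019, 0.013]
force: [0.0, -0.2, -0.5]
gripper_width: 0.996
```

Emit:
carry_out:
  deltas: [-1.5, 0, 1, 0, 0, 0, 0, 0, 0, 0, 0, 0, 0, 0, 0, 0, 0, 0, 0, 0]
  grip: 0.4
  squeeze: 30

```text
t: 12.9
tool_pos: [0.547, -0.0859, 0.0046]
tool_rot: [-0.005, 1.0, -0.019, 0.014]
force: [-0.4, 1.7, 0.5]
gripper_width: 0.597
```

Emit:
carry_out:
  deltas: [0, 0, 0, 0, 0, 0, 0, 0, 0, 0, 0, 0, 0, 0, 0, 0, 0, 0, 0, 0]
  grip: 0.55

```text
t: 13.4
tool_pos: [0.5474, -0.0857, 0.0051]
tool_rot: [-0.005, 1.0, -0.019, 0.014]
force: [-0.2, 0.2, 2.7]
gripper_width: 0.452
```

Emit:
carry_out:
  deltas: [0, 0, 0, 0, 0, 0, 0, 0, 0, 0, 0, 0, 0, 0, 0, 0, 0, 0, 0, 0]
  grip: 1

```text
t: 13.9
tool_pos: [0.548, -0.0851, 0.0059]
tool_rot: [-0.005, 1.0, -0.019, 0.015]
force: [-1.1, 1.4, 4.0]
gripper_width: 0.302
```

Emit:
carry_out:
  deltas: [0, 0, 0, 0, 0, 0, 0, 0, 0, 0, 0, 0, 0, 0, 0, 0, 0, 0, 0, 0]

```text
t: 14.4
tool_pos: [0.548, -0.0851, 0.0059]
tool_rot: [-0.005, 1.0, -0.019, 0.015]
force: [-1.9, 1.6, 4.6]
gripper_width: 0.3
```

```bash
python3 look.py w6
```

```text
(no output)
```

View pics/w6.png

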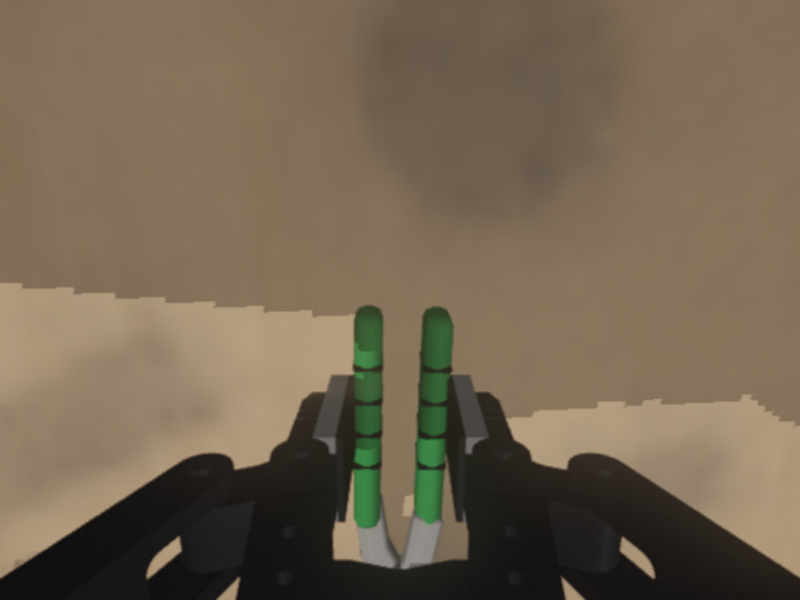

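The handles are fully together, at a reading of 0.30. I'll open up, rise and check the stud.

Emit:
carry_out:
  deltas: [0, 0, 0, 0, 0, 0, 0, 0, 0, 0, 0, 0, 0, 0, 0, 0, 0, 0, 0, 0]
  grip: 0

```text
t: 14.95
tool_pos: [0.5478, -0.0855, 0.0053]
tool_rot: [-0.005, 1.0, -0.019, 0.015]
force: [0.3, 0.3, 0.6]
gripper_width: 0.998
```

Emit:
carry_out:
  deltas: [0, 0, -20, 0, 0, 0, -30, 0, 0, 0, -40, 0, 0, 0, -30, 0, 0, 0, 0, 0]

```text
t: 15.45
tool_pos: [0.5436, -0.086, 0.1287]
tool_rot: [-0.006, 1.0, -0.018, 0.014]
force: [-1.0, 0.3, 0.2]
gripper_width: 0.999
```

```bash
python3 -c "
from look import look
look('w7',(200,170,360,290))"
python3 -c "
import pickle,cv2
s=pickle.load(open('w7.pkl','rb'));im=s['color'][:,:,::-1]
cv2.imwrite('pics/w7b.png',cv2.resize(im[150:390,150:430],(800,686))[:600])
print(s['obs']['tool_pos'])"
```

```text
[ 0.54286314 -0.08601986  0.12706899]
```

View pics/w7b.png

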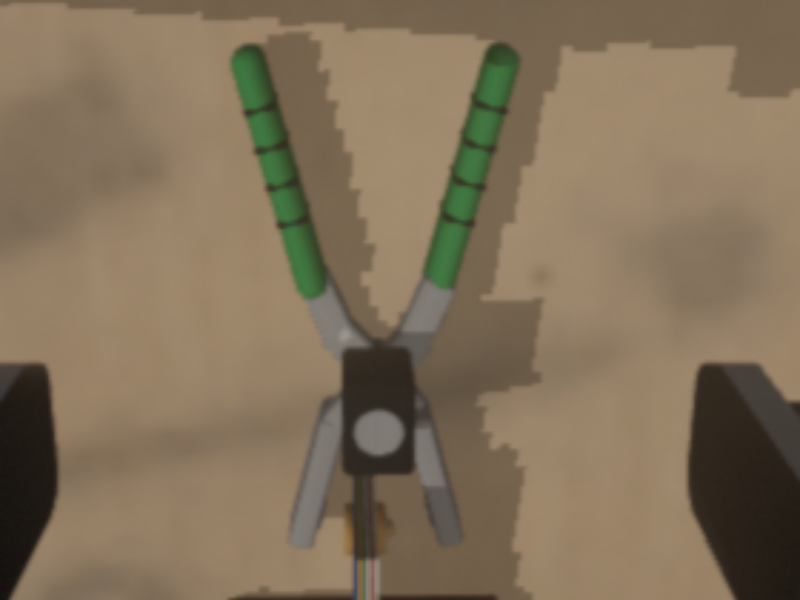

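The handles have sprung open and the jaws are clear. The brass disc sits nearer the deck, with its edge at about 386 px and a small shape at 392. I'll compare the widths with w5 numerically.

Run:
```python
from h import *; import pickle
for n,(x0,y0,x1,y1) in(("w5",(262,322,300,355)),("w7",(262,315,300,350))):
    s=pickle.load(open(n+".pkl","rb")); im=s["color"]; h=cv2.cvtColor(im,cv2.COLOR_RGB2HSV).astype(int)
    roi=np.zeros(im.shape[:2],bool); roi[y0:y1,x0:x1]=1
    m=roi&(h[...,0]>=10)&(h[...,0]<=28)&(h[...,1]>115)
    print(n); 
    for r in range(y0,y1):
        if m[r].any(): print(r,"".join("#" if v else "." for v in m[r,x0:x1]))
    c=lambda u,v:onz(s,u,v,.0095)
    print("mm/px",(c(290,335)-c(280,335))[0]*100)
```

```text
w5
329 ........#................##...........
330 ........##...............###..........
331 ........##...............###..........
332 ........##..#...........####..........
333 .......###..#...........####..........
334 .......###..#...........####..........
335 .......###..#......#########..........
336 ........##..#......#########..........
337 .......###.........#########..........
338 .......###.........#########..........
339 .......###.........#########..........
340 .......###..............####..........
341 .......###..............####..........
342 .......###...............###..........
343 .......###...............###..........
344 .......###..#............###..........
345 .......###..##...........###..........
346 ........##..#............##...........
347 ............##........................
348 ............##........................
349 ............##........................
350 ............##........................
351 ............##........................
352 ............##........................
353 ............##........................
354 ............##....
[... 405 characters left out ...]
.###..#.....###.#.............
335 .........###........###.##............
336 .........###..#.....###.##............
337 .........###..#.....###...............
338 .........###..#.....###...............
339 .........###..#.....###...............
340 .........###..#.....###...............
341 .........###..#.....###...............
342 .........###..#.....###...............
343 .........##...#......##...............
344 ..............#.......................
345 ..............#.......................
346 ..............#.......................
347 ..............#.......................
348 ..............#.......................
349 ..............#.......................
mm/px 0.7948605616316384
```

The cap is home: brass width is now 14 px (11.1 mm, 11.5 expected), down from 21 px (16.5 mm). Next I'll regrasp the block.

Run:
```python
from h import *; import pickle
from bench import manip
from scipy.spatial.transform import Rotation as R
s=pickle.load(open("w7.pkl","rb")); o=manip.get_obs(); t=s["obs"]["tool_pos"]
q=o["tool_rot"]; M=R.from_quat([*q[1:],q[0]]).as_matrix()
pin=onz(s,282.0,300.7,.037); print(t,o["tool_pos"],"pin",pin)
print((M.T@(np.r_[pin[:2],.02]-o["tool_pos"])*1e3).round(1),M.round(3))
```

```text
[ 0.54286314 -0.08601986  0.12706899] [ 0.54286314 -0.08601986  0.12706899] pin [ 0.54486718 -0.14619676  0.037     ]
[  1.5  61.4 106.4] [[ 0.999 -0.037  0.026]
 [-0.037 -0.999  0.011]
 [ 0.025 -0.012 -1.   ]]
```

Emit:
carry_out:
  deltas: [1.5, 31, 10, 0, 0, 31, 15, 0, 0, 0, 30, 0, 0, 0, 20, 0, 0, 0, 0, 0]

```text
t: 16.0
tool_pos: [0.5428, -0.1493, 0.0456]
tool_rot: [-0.006, 1.0, -0.018, 0.012]
force: [-1.0, 0.3, -0.3]
gripper_width: 1.004
```

Emit:
carry_out:
  deltas: [1.5, -2, 10, 0, 0, 0, 8, 0, 0, 0, 4, 0, 0, 0, 2, 0, 0, 0, 0, 0]

```text
t: 16.5
tool_pos: [0.5457, -0.1457, 0.0207]
tool_rot: [-0.006, 1.0, -0.017, 0.012]
force: [-0.5, 0.3, 0.5]
gripper_width: 1.0
```

Emit:
carry_out:
  deltas: [0, 0, 0, 0, 0, 0, 0, 0, 0, 0, 0, 0, 0, 0, 0, 0, 0, 0, 0, 0]
  grip: 1
  squeeze: 40

```text
t: 17.0
tool_pos: [0.5465, -0.146, 0.0223]
tool_rot: [-0.006, 1.0, -0.017, 0.013]
force: [-2.0, -0.7, 1.3]
gripper_width: 0.197
```

Emit:
carry_out:
  deltas: [0, 0, 0, 0, 0, 0, 0, 0, 0, 0, 0, 0, 0, 0, 0, 0, 0, 0, 0, 0]

```text
t: 17.5
tool_pos: [0.5464, -0.146, 0.0224]
tool_rot: [-0.006, 1.0, -0.017, 0.013]
force: [-0.0, -0.2, 0.3]
gripper_width: 0.199
```

Emit:
carry_out:
  deltas: [0, 0, -10, 0, 0.5, 0, -20, 0, 1, 0, -30, 0, 1, 0, -30, 0, 0, 0, -10, 0]

```text
t: 18.0
tool_pos: [0.5447, -0.1465, 0.1258]
tool_rot: [-0.006, 1.0, -0.017, 0.011]
force: [0.2, 0.2, -2.6]
gripper_width: 0.198
```

Emit:
carry_out:
  deltas: [-5, -50, 0, 0, -5, -50, 0, 0, -5, -50, 0, 0, -5, -50, 0, 0, -5, -50, 0, 0]

```text
t: 18.5
tool_pos: [0.5292, 0.0993, 0.1295]
tool_rot: [-0.004, 1.0, -0.024, 0.013]
force: [0.8, -0.5, -1.8]
gripper_width: 0.199
```

Emit:
carry_out:
  deltas: [-5, -50, 0, 0, -5, -30, 0, 0, 0, 0, 0, -0.149, 0, 0, 0, -0.149, 0, 0, 0, -0.149]

```text
t: 19.0
tool_pos: [0.5185, 0.1902, 0.1295]
tool_rot: [-0.003, 0.979, 0.203, 0.013]
force: [-0.2, -0.1, -2.5]
gripper_width: 0.199
```

Emit:
carry_out:
  deltas: [0, 0, 0, -0.149, 0, 0, 0, -0.149, 0, 0, 0, -0.149, 0, 0, 0, -0.149, 0, 0, 0, 0]

```text
t: 19.5
tool_pos: [0.5168, 0.1897, 0.1279]
tool_rot: [0.001, 0.875, 0.484, 0.012]
force: [-0.4, 0.0, -3.2]
gripper_width: 0.199
```

Emit:
carry_out:
  deltas: [-8, 10, 30, 0, 0, 0, 30, 0, 0, 0, 20, 0, 0, 0, 10, 0, 0, 0, 0, 0]

```text
t: 20.0
tool_pos: [0.5233, 0.1774, 0.0349]
tool_rot: [0.001, 0.88, 0.474, 0.012]
force: [0.9, 0.4, -3.2]
gripper_width: 0.194
```

Emit:
carry_out:
  deltas: [0, 0, 5, 0, 0, 0, 3, 0, 0, 0, 1, 0, 0, 0, 1, 0, 0, 0, 0, 0]

```text
t: 20.5
tool_pos: [0.5247, 0.1782, 0.0271]
tool_rot: [0.001, 0.881, 0.473, 0.013]
force: [-0.8, -1.4, 0.4]
gripper_width: 0.196
```

Emit:
carry_out:
  deltas: [0, 0, 1, 0, 0, 0, 0, 0, 0, 0, 0, 0, 0, 0, 0, 0, 0, 0, 0, 0]

```text
t: 21.0
tool_pos: [0.5249, 0.1782, 0.0267]
tool_rot: [0.002, 0.881, 0.473, 0.013]
force: [-1.2, 0.2, 1.5]
gripper_width: 0.195
```

Emit:
carry_out:
  deltas: [0, 0, 0, 0, 0, 0, 0, 0, 0, 0, 0, 0, 0, 0, 0, 0, 0, 0, 0, 0]
  grip: 0

```text
t: 21.5
tool_pos: [0.5256, 0.1785, 0.027]
tool_rot: [0.002, 0.881, 0.473, 0.014]
force: [0.0, 0.1, 0.6]
gripper_width: 0.995
```

Emit:
carry_out:
  deltas: [0, 0, -20, 0, 0, 0, -40, 0, 0, 0, -40, 0, 0, 0, -40, 0, 0, 0, 0, 0]

```text
t: 22.0
tool_pos: [0.5208, 0.1774, 0.171]
tool_rot: [0.001, 0.881, 0.473, 0.013]
force: [0.2, 0.9, -0.5]
gripper_width: 1.004
```

Emit:
carry_out:
  deltas: [-40, 0, 0, 0, -40, 0, 0, 0, -30, 0, 0, 0, 0, 0, 0, 0, 0, 0, 0, 0]

```text
t: 22.5
tool_pos: [0.4582, 0.0832, 0.1689]
tool_rot: [0.002, 0.881, 0.473, 0.014]
force: [0.8, 0.8, 0.2]
gripper_width: 1.0
```

Run:
```python
from bench import eyes
import cv2,numpy as np
w=eyes.snapshot("wrist")["color"][:,:,::-1]; t=eyes.snapshot("top")["color"][:,:,::-1]; s=eyes.snapshot("scene")["color"][:,:,::-1]
r=lambda i,a:cv2.resize(i,a,interpolation=cv2.INTER_CUBIC)
cv2.imwrite("pics/end.png",np.vstack([np.hstack([r(w,(400,300)),r(t[120:300,140:440],(400,300))]),np.hstack([r(s[90:380,100:400],(400,300)),r(s[220:285,220:275],(400,300))])]))
```

```text
(no output)
```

View pics/end.png

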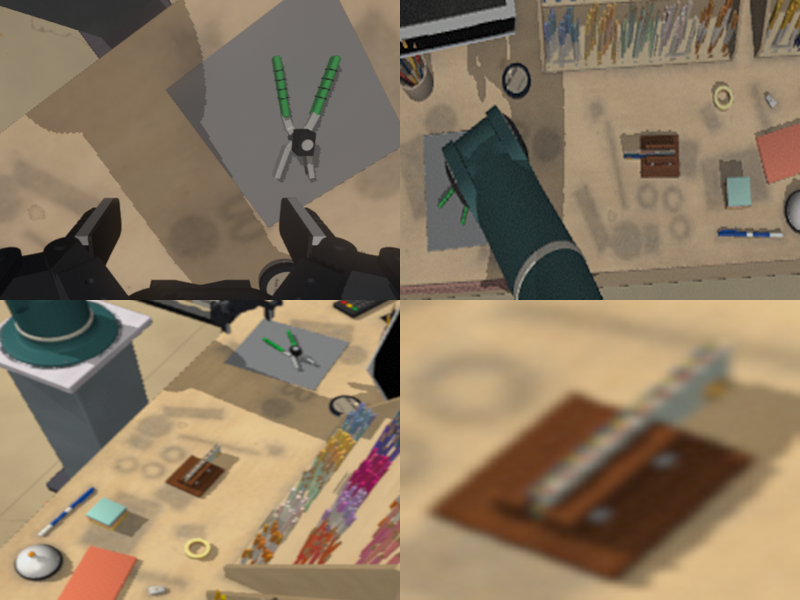

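The pliers lie open and flat, wholly on the mat. The deck, tin, roll and note block look where they were, and the gripper is clear. I'm handing in.

```bash
python3 -c "
from bench import job
print(job.job_done())"
```

```text
the job is handed in; nothing more can be done
None
```

The stud is clicked shut, the pliers are back flat on the grey mat with their handles sprung open, and I handed the job in at about 22.7 s of the 54 s allowed.

I carried the pliers by their black block, laid them with one jaw on each side of the stud, and let go. I then squeezed the handles together at 30 N, released them, and carried the pliers back by the block.

What the last checks showed:
- **Stud:** after the handles sprang open, its visible width had gone from 16.5 mm to 11.1 mm. Fully home should be 11.5 mm, so it is home and stayed there. I measured this before lifting the pliers away. In the last picture the stud is too small to measure again.
- **Squeeze:** at full squeeze the gripper read about 25–27 mm over the handles, slightly less than the roughly 29.5 mm I expected with the stud home. The width measurement settled that.
- **Pliers:** they lie open and wholly on the mat. They are a few millimetres from where they started, because I moved them a little further in from the mat's edge.
- **Bystanders:** by eye, the ink tin, tape roll, note block and deck had not moved. I did not measure their positions.
- **Tool tilt:** the tool picked up a tilt of about 1.5° that the moves could not correct. I allowed for it, and the readings after each move showed only a few newtons of force.

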